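# Find the loose bolt on the filtration manifold and hold its cap open

### The job

One of the three ports of the bench filtration manifold leaks because its bolt is loose. First vent the manifold: push the sprung valve knob right down and turn it clockwise as far as it goes; then tap the bolts from above until you find the loose one, which sinks and stays down. Lift the hinged cap right behind that bolt by its tab to half open or more and finish while still holding it up, with the other two caps kept shut and the things standing on the bench left where they are.

Things in the scene. Friction and masses are not known exactly. Their poses are not given: they have to be found in the camera images.
- manifold: the bench filtration manifold: a fixed stainless steel block, 190 mm (x) by 460 mm (y), its deck 55 mm above the bench. Origin on the bench under the block; own x points away from the robot towards the cap hinges, own y along the block towards the knob end (the block is turned by up to 0.25 rad). On its deck along y: valve knob (y = +180 mm), then ports 1, 2, 3 (y = +60, -50, -160 mm). Each port has a bolt near the robot (x = -68 mm) and a hinged round cap behind it
- knob_grip (a point): point to grip on the push-and-turn valve knob: a black bar 52 mm long (along the manifold's x as it starts), 14 mm wide and 32 mm tall, standing upright on a 48 mm disc; the point is on the turning axis, 10 mm below the bar's top and 22 mm above the disc, 93 mm above the bench while the knob is up
- knob_press (a joint): how far the knob is pushed down, m: 0 up, 0.008 fully down. A spring pushes up with about 5 N, 7 N when fully down. Up, a lug blocks turning; once down more than 4 mm it can turn
- knob (a joint): how far the knob is turned clockwise seen from above, rad: 0 at the start, end stop at 1.25. Turns easily while pushed down (under 0.2 N m). Past about 1.1 it springs up and stays set when let go
- bolt_1_top (a point): centre of the top face of bolt 1 (next to the knob): an upright dark steel hexagon head 23 mm across and 12 mm high, its top 22 mm above the deck
- bolt_1 (a joint): how far bolt 1 has sunk, m: 0 at the start. A tight bolt does not move; the loose one (one of the three, they look the same) sinks 0.008 when pushed down with more than 3 N and stays down
- cap_1 (a joint): opening of cap 1, the one right behind bolt 1, rad: 0 shut, 1.3 fully up. Round aluminium cap 80 mm across, 0.2 kg, hinged at its far edge (axis along the manifold's y); let go, it falls shut
- cap_1_tab (a point): point to grip on cap 1's lifting tab: an upright plate at the cap's near edge, 10 mm thick (along the manifold's y), 24 mm long (along x), standing 34 mm above the cap; the point is at its middle, 12 mm below its top edge and 22 mm above the cap's top face. It lies 48 mm beyond the bolt's axis; the hinge axis lies 98 mm farther along the manifold's x and 26 mm lower, and the point moves on an arc about it
- bolt_2_top (a point): centre of the top face of bolt 2 (the middle one): an upright dark steel hexagon head 23 mm across and 12 mm high, its top 22 mm above the deck
- bolt_2 (a joint): how far bolt 2 has sunk, m: 0 at the start. A tight bolt does not move; the loose one (one of the three, they look the same) sinks 0.008 when pushed down with more than 3 N and stays down
- cap_2 (a joint): opening of cap 2, the one right behind bolt 2, rad: 0 shut, 1.3 fully up. Round aluminium cap 80 mm across, 0.2 kg, hinged at its far edge (axis along the manifold's y); let go, it falls shut
- cap_2_tab (a point): point to grip on cap 2's lifting tab: an upright plate at the cap's near edge, 10 mm thick (along the manifold's y), 24 mm long (along x), standing 34 mm above the cap; the point is at its middle, 12 mm below its top edge and 22 mm above the cap's top face. It lies 48 mm beyond the bolt's axis; the hinge axis lies 98 mm farther along the manifold's x and 26 mm lower, and the point moves on an arc about it
- bolt_3_top (a point): centre of the top face of bolt 3 (farthest from the knob): an upright dark steel hexagon head 23 mm across and 12 mm high, its top 22 mm above the deck
- bolt_3 (a joint): how far bolt 3 has sunk, m: 0 at the start. A tight bolt does not move; the loose one (one of the three, they look the same) sinks 0.008 when pushed down with more than 3 N and stays down
- cap_3 (a joint): opening of cap 3, the one right behind bolt 3, rad: 0 shut, 1.3 fully up. Round aluminium cap 80 mm across, 0.2 kg, hinged at its far edge (axis along the manifold's y); let go, it falls shut
- cap_3_tab (a point): point to grip on cap 3's lifting tab: an upright plate at the cap's near edge, 10 mm thick (along the manifold's y), 24 mm long (along x), standing 34 mm above the cap; the point is at its middle, 12 mm below its top edge and 22 mm above the cap's top face. It lies 48 mm beyond the bolt's axis; the hinge axis lies 98 mm farther along the manifold's x and 26 mm lower, and the point moves on an arc about it
- dishes_tall: bystander: stack of four dishes, 88 mm across, 56 mm high; origin under its centre
- dishes_low: bystander: stack of two dishes, 88 mm across, 28 mm high; origin under its centre
- spanner: bystander: steel spanner 150 mm long lying in front of the manifold; origin under its middle
- lamp_1: bystander: glass spirit lamp with a grey cap, 72 mm across, 100 mm high, beside the knob end of the manifold; origin under its centre
- lamp_2: bystander: a second spirit lamp, the same, behind the manifold
- wash_bottle: bystander: white wash bottle, 68 mm across, 170 mm high; origin under its centre

How it is judged (in metres and radians):
On the way, in this order (a step that is already met when the one before it is completed fails the run):
1. the knob has been pushed down (more than 5 mm) before it is turned (value of joint knob_press above 0.005 m and value of joint knob below 0.3 rad), for 0.1 s.
2. the knob has been turned clockwise to its stop (value of joint knob above 1 rad), for 0.2 s.
3. the loose bolt has been tapped down ((value of joint bolt_1 above 0.005 m or value of joint bolt_2 above 0.005 m or value of joint bolt_3 above 0.005 m)), for 0.2 s.
4. the cap behind the loose bolt is lifted half open (((value of joint bolt_1 above 0.005 m and value of joint cap_1 above 0.6 rad) or (value of joint bolt_2 above 0.005 m and value of joint cap_2 above 0.6 rad) or (value of joint bolt_3 above 0.005 m and value of joint cap_3 above 0.6 rad))), for 0.2 s.
At the end, for the whole second after the job is handed in: the knob is still turned (more than 1.0 rad); the loose bolt is sunk more than 5 mm; the cap behind it is open more than 0.6 rad and the fingers carry it (more than 0.3 N); the other two caps are open less than 0.15 rad (value of joint knob above 1 rad and ((value of joint bolt_1 above 0.005 m and value of joint cap_1 above 0.6 rad and contact force between the fingers and cap_1 above 0.3 N and value of joint each of cap_2, cap_3 below 0.15 rad) or (value of joint bolt_2 above 0.005 m and value of joint cap_2 above 0.6 rad and contact force between the fingers and cap_2 above 0.3 N and value of joint each of cap_1, cap_3 below 0.15 rad) or (value of joint bolt_3 above 0.005 m and value of joint cap_3 above 0.6 rad and contact force between the fingers and cap_3 above 0.3 N and value of joint each of cap_1, cap_2 below 0.15 rad))); the arm keeps its last pose, push and grip.
It fails at once if the knob was forced round without being pushed down (value of joint knob between 0.3 and 0.8 rad and value of joint knob_press below 0.002 m).
It fails at once if a cap was lifted whose bolt is not the loose one ((value of joint cap_1 above 0.2 rad and value of joint bolt_1 below 0.004 m) or (value of joint cap_2 above 0.2 rad and value of joint bolt_2 below 0.004 m) or (value of joint cap_3 above 0.2 rad and value of joint bolt_3 below 0.004 m)).
It fails at once if a bystander was knocked out of its place (more than 40 mm) (distance of any of dishes_tall, dishes_low, spanner, lamp_1, lamp_2, wash_bottle from where it was at the start of the episode above 0.04 m).
It also fails if it takes over 58 s, if anything falls off the work surface, if the arm or the gripper's body presses on something with over 40 N, if the wrist force passes 120 N, or if a joint passes its speed limit or range.

### The arm

A 6-joint arm with a two-finger parallel gripper is mounted at the origin on the work surface. World frame = base frame: x ahead of the robot, y to its left, z up, the work surface at z = 0. Lengths are in m, angles in degrees, forces in N, time in s.
With the tool pointing down it reaches from about 0.25 to 0.725 m from the base axis. Payload 9.7 kg.
Tool frame: the origin (TCP) lies midway between the tips of the shut fingers; the grasp point (between the pads) lies 19 mm behind it (bot.hold_point_z is the distance from the TCP to the grasp point, in m); z points along the fingers, y is the line along which they close (so a half turn about z gives the same grasp; the last joint's range is limited). The gripper opens to 85 mm and grips with 20 to 120 N. Pads are 22 mm wide; open, the fingers measure 114 mm over their backs; the gripper's body (76 mm by 85 mm) begins 54 mm behind the grasp point. The pads swing forward as they close: fully open they stand 13 mm farther back than shut.
Start: joints at [66.062, 4.979, 10.078, 95.1, 0, 90], TCP at [0.223, 0.503, 0.231] pointing down, gripper open.
Joint ranges: [-179.16, 179.16], [-48.56, 103.87], [-65.8, 70.77], [-126.05, 130.52], [-82.76, 87.17], [-180, 180]. Speed limits (degrees/s): [127.2, 127.2, 147.25, 180, 180, 180].

### API

Orientations are given as [roll, pitch, yaw] about the fixed x, y, z axes, in that order (R = Rz(yaw) Ry(pitch) Rx(roll)).
In Python, from workcell import bot gives the robot as it stands.
- The arm moves only by the tool play_rows, never from a script. Its argument "steps" is a list that holds one entry, the list of rows, each a list of 4 numbers: the shift along the tool's x, y, z in m, then the turn about the tool's z in rad. In form: [[[tx, ty, tz, yaw], ...]]. A call has exactly 5 rows; each row shifts and turns the commanded pose from where the row before left it, along the tool's axes as they then stand; what a row does not reach is not made up. A row lasts 1/12 s, in which the tool goes at most 41.7 mm and 7.16 degrees, less where a joint would pass 70% of its speed; a pose out of reach is approached as far as the arm can. A call is refused whole if a number of a shift passes 0.0417 or a number of a turn 0.125, either way. A call with a gripper value outside its range is refused whole. "gripper" is the finger opening in m, from 0 to 0.0854, set as the call begins (left out, the last holds). The fingers move at their own pace and stop on an object; "squeeze" is the grip in N (left out, the last holds). Time passes only in rows, so rows that do not move let the fingers close, or fill a call up. It gives the time, the measured TCP pose, the force, the opening and the grip force at its end, in the units of the state.
- bot.get_obs(): the state, without advancing time (a new reading comes with each control period).
- bot.camera(name): name is "scene" or "side" or "wrist"; returns a dict with "img" (420x560x3 uint8, blue, green, red), "vfov" (degrees; the focal length in pixels is half the picture's height over the tangent of half this angle, whatever the lens; pixels are square), "cx", "cy" (the principal point, pixels), "D" ([k1, k2, p1, p2, k3] as OpenCV has them; the pictures are not rectified), "xyz" and "attitude" of the camera in the world. Camera axes: x right, y down, z forward; pixel columns grow to the right and rows downward; lengths in m; the calibration is good to about 2 mm. A picture is of the moment at which its call begins. There is no depth.
- bot.job_done(): hands the job in; it is judged then, once.
The state is a dict: "time": time; "q": joint angles; "qd": joint speeds; "joint_efforts": joint torques, N m; "ee_pos": TCP position; "tcp_rot": TCP orientation; "wrist_force": force on the tool from outside, world axes, zero at the start; "torque": the same for the moment, N m; "opening": finger opening in m; "grasp_force": force on a finger pad.
Only numpy, scipy, OpenCV 4.12 (cv2) and the standard library are available. Lean on these libraries where they do the work, as an engineer would, in place of code of your own. Each camera call takes 0.05 s, during which the arm holds its last target. There are 200 camera calls.

## Working session

There is one attempt and no reset: what is moved stays moved. The work goes in short steps, Python scripts to look and compute and a tool call to move; the robot and the scene stay as the last step left them, time stands still between calls to the robot, and variables do not carry over. Pictures are saved under pics/ and viewed, at most 10 in all, crops included, and the job is handed in when it is done.

Besides the shell and the picture viewer there is one more tool, called after "Emit:" as name(argument=value, ...), one argument or row to a line, values as JSON. play_rows: Moves the arm, as the interface text tells. Its arguments: {"type":"object","properties":{"steps":{"type":"array","items":{"type":"array","items":{"type":"array","items":{"type":"number"}}}},"gripper":{"type":"number"},"squeeze":{"type":"number"}},"required":["steps"]}

```bash
mkdir -p pics; python3 - <<'E'
from workcell import bot
import cv2
print(bot.get_obs())
for n in("scene","side"):
    c=bot.camera(n); cv2.imwrite(f"pics/{n}0.png",c["img"]); print(n,{k:v for k,v in c.items() if k!="img"})
E
```

```text
{'time': 0.0, 'q': array([ 6.60626521e+01,  5.01084837e+00,  1.00348224e+01,  9.50998368e+01,
       -1.24504402e-03,  9.00006435e+01]), 'qd': array([-0.0454941 , -0.08178559, -0.06187573,  0.04073919,  0.07252284,
       -0.06305547]), 'joint_efforts': array([ 4.30839577e-05, -5.20386028e+01,  4.64803648e+01,  1.65261637e-02,
       -5.36830646e-05,  1.87773270e-05]), 'ee_pos': array([0.22306811, 0.50248198, 0.23058879]), 'tcp_rot': array([-1.79924137e+02,  1.24589498e-03,  1.56062010e+02]), 'wrist_force': array([ 0.4164267 , -0.1471175 ,  0.21695417]), 'torque': array([-0.01527347,  0.00088067, -0.03943827]), 'grasp_force': 0.0, 'opening': 0.08525002263369863}
scene {'vfov': 43.56955899569286, 'cx': 280.38619886750405, 'cy': 207.62877458752575, 'D': array([0.00393651, 0.        , 0.        , 0.        , 0.        ]), 'xyz': array([1.39368453, 0.0886669 , 1.0246465 ]), 'attitude': array([-139.57603628,    0.21992353,   96.40994796])}
side {'vfov': 50.704249099397934, 'cx': 279.7397513277812, 'cy': 210.5594649027242, 'D': array([-0.13665693,  0.        ,  0.        ,  0.        ,  0.        ]), 'xyz': array([ 0.09080807, -0.73366772,  0.79876807]), 'attitude': array([-128.21803267,    0.80729495,  -33.84186558])}
```

View pics/scene0.png

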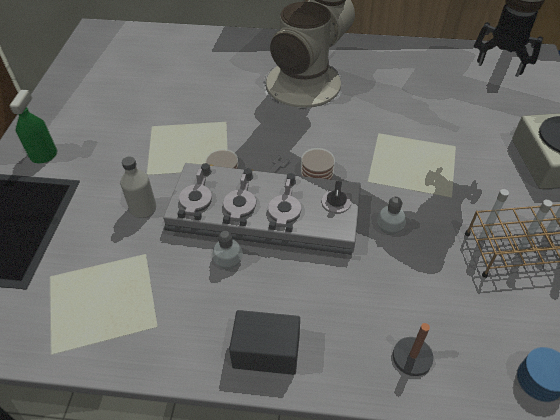

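View pics/side0.png

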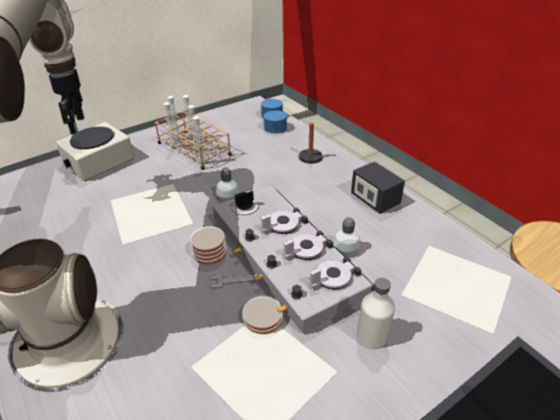

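```bash
python3 - <<'E'
import cv2,numpy as np
a=cv2.imread("pics/scene0.png")[145:265,155:375]; b=cv2.imread("pics/side0.png")[170:340,200:400]
cv2.imwrite("pics/c1.png",cv2.resize(a,None,fx=3.6,fy=3.6,interpolation=cv2.INTER_CUBIC))
cv2.imwrite("pics/c2.png",cv2.resize(b,None,fx=3.5,fy=3.5,interpolation=cv2.INTER_CUBIC))
E
```

```text
(no output)
```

View pics/c1.png

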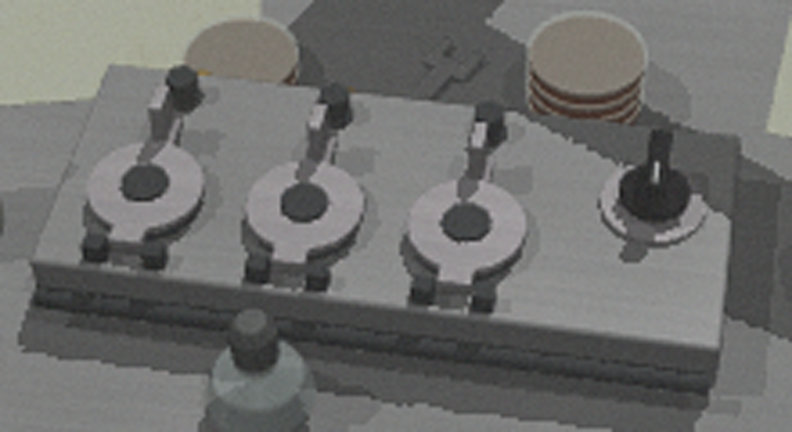

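View pics/c2.png

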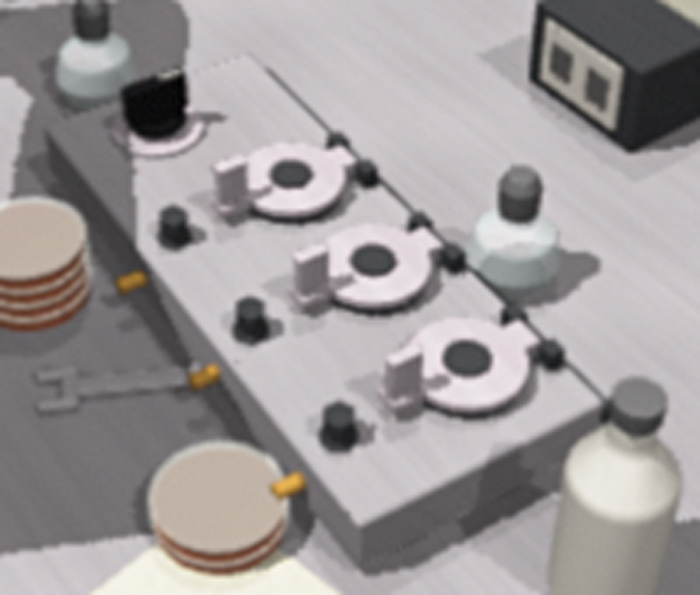

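```bash
cat >geo.py <<'E'
import numpy as np,cv2
from scipy.spatial.transform import Rotation as R
from scipy.optimize import least_squares
def proj(P,c):
    Rm=R.from_euler("xyz",c["attitude"],degrees=True).as_matrix()
    f=210/np.tan(np.radians(c["vfov"]/2)); K=np.array([[f,0,c["cx"]],[0,f,c["cy"]],[0,0,1]])
    Pc=(np.atleast_2d(P)-c["xyz"])@Rm
    return cv2.projectPoints(Pc,np.zeros(3),np.zeros(3),K,np.array(c["D"]))[0][:,0]
def world(p,L):
    L=np.atleast_2d(np.array(L,float)); c,s=np.cos(p[2]),np.sin(p[2])
    return np.c_[p[0]+c*L[:,0]-s*L[:,1],p[1]+s*L[:,0]+c*L[:,1],L[:,2]]
E
cat >fit.py <<'E'
from geo import *
from workcell import bot
L=np.array([[-95,-230,55],[-95,230,55],[95,230,55],[95,-230,55],[-68,60,77],[-68,-50,77],[-68,-160,77]])/1e3
a=np.array([[112,67],[738,137],[718,345],[38,262],[490,110],[337,92],[184,76]])
b=np.array([[362,525],[48,130],[253,57],[607,405],[174,213],[251,304],[340,409]])
T=np.array([[-20,60,0],[-20,-50,0],[-20,-160,0]])/1e3
tb=np.array([[230,163],[311,250],[404,350]]); ta=np.array([[481,127],[319,110],[158,93]])
px=lambda u,f,o:(u+.5)/f-.5+np.array(o)
A=lambda u:px(u,3.6,[155,145]); B=lambda u:px(u,3.5,[200,170])
cs,cd=bot.camera("scene"),bot.camera("side")
def res(p):
    W=world(p,L); T2=T.copy();T2[:,2]=p[3];t=world(p,T2)
    return np.r_[(proj(W,cs)-A(a)),(proj(W,cd)-B(b)),(proj(t,cs)-A(ta)),(proj(t,cd)-B(tb))].ravel()
s=least_squares(res,[.5,0,0,.11],loss="soft_l1",x_scale=.01)
print(s.x,np.degrees(s.x[2])); print(res(s.x).reshape(-1,2).round(1))
p=s.x
for n,l in dict(knob=[0,.18,.093],b1=[-.068,.06,.077],b2=[-.068,-.05,.077],b3=[-.068,-.16,.077],t1=[-.02,.06,p[3]-.012],t2=[-.02,-.05,p[3]-.012],t3=[-.02,-.16,p[3]-.012]).items(): print(n,world(p,l).round(4),np.hypot(*world(p,l)[0,:2]))
E
python3 fit.py
```

```text
[ 0.54927287 -0.05335546 -0.05215389  0.10638373] -2.9881976378336637
[[-2.4 -1.9]
 [-0.4 -0.9]
 [-0.4  0.9]
 [-4.2 -0.9]
 [ 0.5  0.4]
 [-0.2  0.4]
 [-0.  -0.1]
 [ 0.2  1.2]
 [-1.2 -0.9]
 [-0.4 -1. ]
 [ 0.9 -0.7]
 [-0.5  0.2]
 [-0.5  0.4]
 [-0.5  0.6]
 [ 0.1  1.4]
 [ 0.2  0.8]
 [ 0.8  0.4]
 [-0.1 -1.1]
 [-0.1 -0.8]
 [ 0.  -0.4]]
knob [[0.5587 0.1264 0.093 ]] 0.5727772577131337
b1 [[0.4845 0.0101 0.077 ]] 0.48459857338941076
b2 [[ 0.4788 -0.0997  0.077 ]] 0.4890384423027026
b3 [[ 0.473  -0.2096  0.077 ]] 0.5173793760565407
t1 [[0.5324 0.0076 0.0944]] 0.5324821998207973
t2 [[ 0.5267 -0.1022  0.0944]] 0.5365259675400597
t3 [[ 0.521  -0.2121  0.0944]] 0.5624792747858348
```

Emit:
play_rows(
  steps=[
    [[0, 0, 0, -0.122], [0, 0, 0, -0.122], [0, 0, 0, -0.122], [0, 0, 0, 0], [0, 0, 0, 0]],
  ],
  gripper=0.045,
  squeeze=60,
)

```text
time: 0.62
ee_pos: [0.2232, 0.5026, 0.2311]
tcp_rot: [-180.0, -0.0, 176.8]
wrist_force: [-1.0, 0.7, 0.2]
opening: 0.0448
grasp_force: 0.0
```

```bash
cat >d.py <<'E'
import sys
from geo import *
from workcell import bot
# usage: d.py x y z yaw : tool-axis shift to the target, after the yaw is met
def rep(*t):
    o=bot.get_obs(); e=R.from_euler("xyz",o["tcp_rot"],degrees=True)
    print("tcp",o["ee_pos"].round(4),"rot",o["tcp_rot"].round(2),"F",o["wrist_force"].round(1),"open",round(o["opening"],4),"grip",o["grasp_force"],"t",o["time"])
    if len(t)>=3:
        print("tool shift",e.inv().apply(np.array(t[:3])-o["ee_pos"]).round(4))
    if len(t)==4: print("turn",np.radians((-(t[3]-o["tcp_rot"][2])+180)%360-180).round(4))
if __name__=="__main__": rep(*map(float,sys.argv[1:]))
E
python3 d.py .5587 .1264 .2 177.01
```

```text
tcp [0.2232 0.5026 0.2311] rot [-1.7998e+02 -1.0000e-02  1.7681e+02] F [-1.   0.7  0.2] open 0.0448 grip 0.0 t 0.6167
tool shift [-0.356  -0.357   0.0312]
turn -0.0035
```

Emit:
play_rows(
  steps=[
    [[-0.0237, -0.0238, 0, 0], [-0.0237, -0.0238, 0, 0], [-0.0237, -0.0238, 0, 0], [-0.0237, -0.0238, 0, 0], [-0.0237, -0.0238, 0, 0]],
  ],
)

```text
time: 1.03
ee_pos: [0.336, 0.3765, 0.2313]
tcp_rot: [180.0, 0.0, 176.8]
wrist_force: [-0.7, 0.7, 0.1]
opening: 0.0449
grasp_force: 0.0
```

Emit:
play_rows(
  steps=[
    [[-0.0237, -0.0238, 0, 0], [-0.0237, -0.0238, 0, 0], [-0.0237, -0.0238, 0, 0], [-0.0237, -0.0238, 0, 0], [-0.0237, -0.0238, 0, 0]],
  ],
)

```text
time: 1.45
ee_pos: [0.4484, 0.2513, 0.2314]
tcp_rot: [180.0, 0.0, 176.8]
wrist_force: [-0.3, 0.7, 0.6]
opening: 0.045
grasp_force: 0.0
```

Emit:
play_rows(
  steps=[
    [[-0.0237, -0.0238, 0.01, 0], [-0.0237, -0.0238, 0.01, 0], [-0.0237, -0.0238, 0.01, 0], [-0.0237, -0.0238, 0, 0], [-0.0237, -0.0238, 0, 0]],
  ],
)

```text
time: 1.87
ee_pos: [0.5603, 0.1262, 0.2005]
tcp_rot: [-180.0, -0.1, 176.8]
wrist_force: [-0.1, 0.7, -0.4]
opening: 0.045
grasp_force: 0.0
```

Emit:
play_rows(
  steps=[
    [[0, 0, 0, 0], [0, 0, 0, 0], [0, 0, 0, 0], [0, 0, 0, 0], [0, 0, 0, 0]],
  ],
)

```text
time: 2.28
ee_pos: [0.5592, 0.1286, 0.2016]
tcp_rot: [180.0, 0.0, 177.1]
wrist_force: [-1.1, 0.2, -0.9]
opening: 0.0449
grasp_force: 0.0
```

```bash
python3 d.py .5587 .1264 .2 177.01; python3 - <<'E'
from workcell import bot
from geo import *
c=bot.camera("wrist"); p=[.5493,-.0534,-.0522]
im=cv2.resize(c["img"],None,fx=1.4,fy=1.4)
for l in [[0,.18,.103],[-.026,.18,.103],[.026,.18,.103],[-.068,.06,.077],[-.068,-.05,.077],[-.02,.06,.1064]]:
    q=proj(world(p,np.array(l)),c)[0]; print(q); cv2.drawMarker(im,tuple(int(v*1.4) for v in q),(0,0,255),0,10)
cv2.imwrite("pics/w1.png",im)
E
```

```text
tcp [0.5592 0.1286 0.2016] rot [1.7999e+02 2.0000e-02 1.7705e+02] F [-1.1  0.2 -0.9] open 0.0449 grip 0.0 t 2.2833
tool shift [ 0.0004 -0.0023  0.0016]
turn 0.0007
[278.85917433 208.31683166]
[278.80355258 174.38208388]
[278.9142226  240.17862271]
[125.37906774 115.22795956]
[ -1.35411405 119.56723709]
[116.29998258 183.95737966]
```

View pics/w1.png

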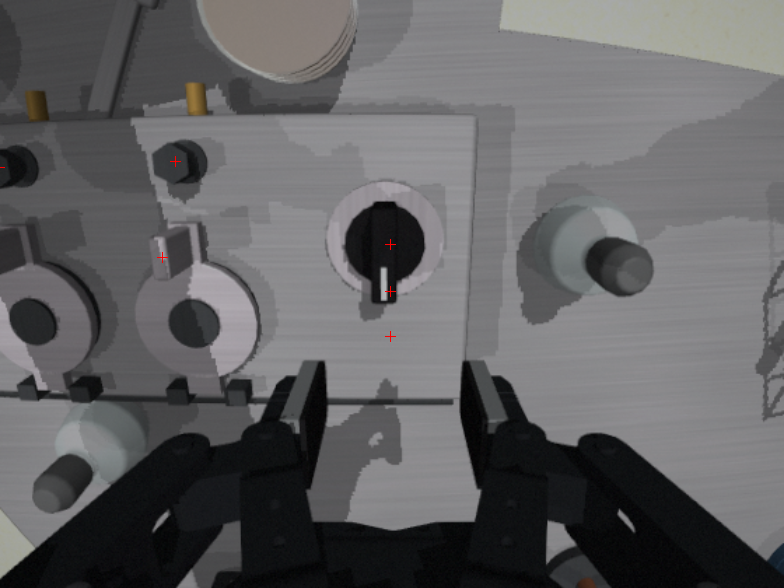

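```bash
cat >>geo.py <<'E'
def back(u,z,c):
    return least_squares(lambda q:(proj([q[0],q[1],z],c)-u).ravel(),[.5,0]).x
E
python3 - <<'E'
from workcell import bot
from geo import *
c=bot.camera("wrist"); p=[.5493,-.0534,-.0522]
cc,s=np.cos(p[2]),np.sin(p[2])
for u,z in(((384,249),.103),((384,203),.103),((384,297),.103),((385,243),.071),((175,161),.077),((162,257),.1064)):
    q=back(np.array(u)/1.4,z,c); d=q-p[:2]; print(u,z,q.round(4),"local",[round(cc*d[0]+s*d[1],4),round(-s*d[0]+cc*d[1],4)])
d=bot.camera("scene")
q=back([154.6+655/3.6,144.6+192/3.6],.071,d)-p[:2]; print([cc*q[0]+s*q[1],-s*q[0]+cc*q[1]])
E
python3 d.py
```

```text
(384, 249) 0.103 [0.5352 0.1243] local [np.float64(-0.0234), np.float64(0.1767)]
(384, 203) 0.103 [0.5113 0.1256] local [np.float64(-0.0473), np.float64(0.1768)]
(384, 297) 0.103 [0.5616 0.1227] local [np.float64(0.0031), np.float64(0.1765)]
(385, 243) 0.071 [0.5389 0.124 ] local [np.float64(-0.0196), np.float64(0.1767)]
(175, 161) 0.077 [0.4844 0.0097] local [np.float64(-0.0681), np.float64(0.0597)]
(162, 257) 0.1064 [0.5322 0.0071] local [np.float64(-0.0202), np.float64(0.0596)]
[np.float64(-0.01716497819643147), np.float64(0.17879370288334448)]
tcp [0.5594 0.1285 0.2016] rot [1.7999e+02 2.0000e-02 1.7707e+02] F [ 0.2 -0.9  0.7] open 0.0449 grip 0.0 t 2.4333
```

Emit:
play_rows(
  steps=[
    [[0.011, -0.0025, 0, 0], [0.011, -0.0025, 0, 0], [0, 0, 0.03, 0], [0, 0, 0.03, 0], [0, 0, 0.02, 0]],
  ],
)

```text
time: 2.85
ee_pos: [0.5366, 0.1242, 0.1193]
tcp_rot: [-180.0, -0.0, 177.1]
wrist_force: [-0.2, -0.1, -0.3]
opening: 0.0449
grasp_force: 0.0
```

Emit:
play_rows(
  steps=[
    [[0, 0, 0.015, 0], [0, 0, 0.015, 0], [0, 0, 0.012, 0], [0, 0, 0, 0], [0, 0, 0, 0]],
  ],
)

```text
time: 3.27
ee_pos: [0.5371, 0.124, 0.0792]
tcp_rot: [-180.0, -0.0, 177.0]
wrist_force: [0.5, -0.5, 0.9]
opening: 0.0449
grasp_force: 0.0
```

```bash
python3 d.py .5371 .1248 .077 177.01
```

```text
tcp [0.5371 0.124  0.0792] rot [-1.7999e+02 -4.0000e-02  1.7705e+02] F [ 0.5 -0.5  0.9] open 0.0449 grip 0.0 t 3.2667
tool shift [0.0001 0.0008 0.0022]
turn 0.0006
```

Emit:
play_rows(
  steps=[
    [[0, 0, 0.001, 0], [0, 0, 0, 0], [0, 0, 0, 0], [0, 0, 0, 0], [0, 0, 0, 0]],
  ],
  gripper=0,
  squeeze=30,
)

```text
time: 3.68
ee_pos: [0.538, 0.1243, 0.0793]
tcp_rot: [179.9, 0.1, 177.0]
wrist_force: [0.2, 4.5, 3.1]
opening: 0.0133
grasp_force: 34.2
```

Emit:
play_rows(
  steps=[
    [[0, 0, 0, 0], [0, 0, 0, 0], [0, 0, 0, 0], [0, 0, 0, 0], [0, 0, 0, 0]],
  ],
)

```text
time: 4.1
ee_pos: [0.5379, 0.1243, 0.0786]
tcp_rot: [180.0, 0.1, 177.0]
wrist_force: [2.4, 5.8, 3.9]
opening: 0.0136
grasp_force: 34.2
```

Emit:
play_rows(
  steps=[
    [[0, 0.0005, 0.002, 0], [0, 0, 0.002, 0], [0, 0, 0.002, 0], [0, 0, 0.002, 0], [0, 0, 0, 0]],
  ],
)

```text
time: 4.52
ee_pos: [0.538, 0.1243, 0.0713]
tcp_rot: [180.0, 0.1, 177.0]
wrist_force: [1.1, 1.4, 11.4]
opening: 0.013
grasp_force: 35.3
```

Emit:
play_rows(
  steps=[
    [[0, 0, 0, 0], [0, 0, 0, 0], [0, 0, 0, 0], [0, 0, 0, 0], [0, 0, 0, 0]],
  ],
)

```text
time: 4.93
ee_pos: [0.538, 0.1243, 0.0713]
tcp_rot: [180.0, 0.1, 177.0]
wrist_force: [-0.4, 2.0, 10.9]
opening: 0.0139
grasp_force: 35.3
```

Emit:
play_rows(
  steps=[
    [[0, 0, 0.001, 0], [0, 0, 0, 0.1], [0, 0, 0, 0.1], [0, 0, 0, 0.1], [0, 0, 0, 0]],
  ],
)

```text
time: 5.35
ee_pos: [0.5381, 0.1249, 0.0713]
tcp_rot: [179.9, 0.1, 159.5]
wrist_force: [-2.4, 4.4, 18.2]
opening: 0.0135
grasp_force: 36.2
```

```bash
python3 -c "
from workcell import bot
o=bot.get_obs();print(o['torque'],o['wrist_force'])"
```

```text
[ 0.8768241   0.46511607 -0.02788806] [-2.4420083   4.44545914 18.17049764]
```

Emit:
play_rows(
  steps=[
    [[0, 0, 0, 0.1], [0, 0, 0, 0.1], [0, 0, 0, 0.1], [0, 0, 0, 0.1], [0, 0, 0, 0.1]],
  ],
)

```text
time: 5.77
ee_pos: [0.5387, 0.1257, 0.0713]
tcp_rot: [179.7, 0.0, 131.0]
wrist_force: [1.3, 8.5, 16.1]
opening: 0.0133
grasp_force: 35.9
```

Emit:
play_rows(
  steps=[
    [[0, 0, 0, 0.1], [0, 0, 0, 0.1], [0, 0, 0, 0.1], [0, 0, 0, 0.1], [0, 0, 0, 0.04]],
  ],
)

```text
time: 6.18
ee_pos: [0.5394, 0.1261, 0.0713]
tcp_rot: [179.7, -0.1, 105.7]
wrist_force: [5.2, 11.0, 13.7]
opening: 0.0132
grasp_force: 35.5
```

Emit:
play_rows(
  steps=[
    [[0, 0, 0, 0], [0, 0, 0, 0], [0, 0, 0, 0], [0, 0, 0, 0], [0, 0, 0, 0]],
  ],
)

```text
time: 6.6
ee_pos: [0.5394, 0.1262, 0.0713]
tcp_rot: [179.7, -0.1, 106.0]
wrist_force: [4.7, 10.6, 13.5]
opening: 0.0134
grasp_force: 35.6
```

```bash
python3 -c "
from workcell import bot
o=bot.get_obs();print(o['torque'],o['wrist_force'])"
```

```text
[ 2.28446091 -0.84787884  0.03569841] [ 4.73178132 10.64698216 13.53140657]
```

Emit:
play_rows(
  steps=[
    [[0, 0, 0, 0], [0, 0, 0, 0], [0, 0, 0, 0], [0, 0, 0, 0], [0, 0, 0, 0]],
  ],
  gripper=0.045,
)

```text
time: 7.02
ee_pos: [0.5368, 0.1239, 0.0687]
tcp_rot: [-179.9, 0.0, 106.0]
wrist_force: [-1.9, -1.3, 3.4]
opening: 0.0448
grasp_force: 2.0
```

Emit:
play_rows(
  steps=[
    [[0, 0, -0.02, 0], [0, 0, -0.03, 0], [0, 0, -0.03, 0], [0, 0, -0.02, 0], [0, 0, -0.03, 0.119]],
  ],
)

```text
time: 7.43
ee_pos: [0.5369, 0.1241, 0.1986]
tcp_rot: [-179.8, 0.0, 99.3]
wrist_force: [0.9, 1.2, -0.6]
opening: 0.0449
grasp_force: 0.0
```

Emit:
play_rows(
  steps=[
    [[0, 0, 0, 0.119], [0, 0, 0, 0.119], [0, 0, 0, 0.119], [0, 0, 0, 0.119], [0, 0, 0, 0.119]],
  ],
  gripper=0,
)

```text
time: 7.85
ee_pos: [0.5374, 0.1242, 0.1985]
tcp_rot: [-180.0, 0.1, 64.7]
wrist_force: [-0.0, 0.8, 0.5]
opening: 0.0002
grasp_force: 0.0
```

Emit:
play_rows(
  steps=[
    [[0, 0, 0, 0.119], [0, 0, 0, 0.119], [0, 0, 0, 0.119], [0, 0, 0, 0.119], [0, 0, 0, 0.119]],
  ],
)

```text
time: 8.27
ee_pos: [0.5373, 0.1242, 0.1984]
tcp_rot: [-180.0, 0.1, 30.6]
wrist_force: [-0.1, 0.2, 0.6]
opening: -0.0004
grasp_force: 0.0
```

Emit:
play_rows(
  steps=[
    [[0, 0, 0, 0.119], [0, 0, 0, 0.119], [0, 0, 0, 0.119], [0, 0, 0, 0.119], [0, 0, 0, 0.119]],
  ],
)

```text
time: 8.68
ee_pos: [0.5459, 0.0497, 0.1984]
tcp_rot: [-176.7, 0.4, 3.6]
wrist_force: [0.1, -0.0, -0.5]
opening: -0.0001
grasp_force: 0.0
```

```bash
python3 d.py .4844 .0098 .09 -2.99; python3 - <<'E'
from workcell import bot
import cv2
c=bot.camera("wrist"); cv2.imwrite("pics/w2.png",c["img"])
E
```

```text
tcp [0.5459 0.0497 0.1984] rot [-176.72    0.42    3.58] F [ 0.1 -0.  -0.5] open -0.0001 grip 0.0 t 8.6833
tool shift [-0.0631  0.0422  0.1066]
turn 0.1146
```

View pics/w2.png

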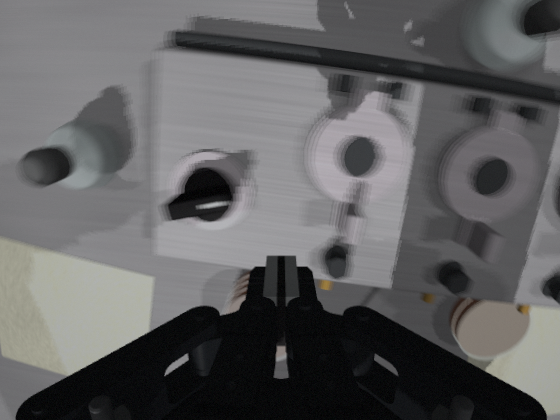

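Knob is set (bar turned crosswise). The TCP shifted unexpectedly in the last call; checking.

Emit:
play_rows(
  steps=[
    [[0, 0, 0, 0], [0, 0, 0, 0], [0, 0, 0, 0], [0, 0, 0, 0], [0, 0, 0, 0]],
  ],
)

```text
time: 9.15
ee_pos: [0.5458, 0.0506, 0.1992]
tcp_rot: [-176.8, 0.4, 3.7]
wrist_force: [-0.5, 0.4, -0.3]
opening: -0.0
grasp_force: 0.0
```

```bash
python3 d.py .4844 .0098 .09 -2.99; python3 -c "
from workcell import bot
o=bot.get_obs();print(o['q'].round(2),o['qd'].round(2))"
```

```text
tcp [0.5458 0.0506 0.1992] rot [-176.78    0.36    3.68] F [-0.5  0.4 -0.3] open -0.0 grip 0.0 t 9.15
tool shift [-0.0632  0.0429  0.1074]
turn 0.1165
[  3.63   4.49   5.95  91.81   3.22 179.94] [-0.03 -0.03  0.02 -0.09  0.    0.04]
```

Emit:
play_rows(
  steps=[
    [[0, 0, 0, -0.12], [0, 0, 0, -0.12], [0, 0, 0, -0.12], [0, 0, 0, -0.12], [0, 0, 0, -0.12]],
  ],
)

```text
time: 9.57
ee_pos: [0.5458, 0.0505, 0.1993]
tcp_rot: [-177.2, -1.5, 38.3]
wrist_force: [-0.5, -1.2, 1.1]
opening: -0.0003
grasp_force: 0.0
```

Emit:
play_rows(
  steps=[
    [[0, 0, 0, 0], [0, 0, 0, 0], [0, 0, 0, 0], [0, 0, 0, 0], [0, 0, 0, 0]],
  ],
)

```text
time: 9.98
ee_pos: [0.5459, 0.0498, 0.1993]
tcp_rot: [-177.1, -1.5, 37.8]
wrist_force: [0.3, -0.8, -0.1]
opening: 0.0001
grasp_force: 0.0
```

```bash
python3 d.py .4844 .0098 .09 177; python3 -c "
from workcell import bot
o=bot.get_obs();print(o['q'].round(2),o['qd'].round(2))"
```

```text
tcp [0.5459 0.0498 0.1993] rot [-177.14   -1.53   37.82] F [ 0.3 -0.8 -0.1] open 0.0001 grip 0.0 t 9.9833
tool shift [-0.076  -0.0007  0.1075]
turn -2.4292
[  3.54   4.49   5.95  91.82   3.22 145.67] [-0.13 -0.05 -0.01 -0.04 -0.01 -0.55]
```

Emit:
play_rows(
  steps=[
    [[0, 0, 0, -0.1215], [0, 0, 0, -0.1215], [0, 0, 0, -0.1215], [0, 0, 0, -0.1215], [0, 0, 0, -0.1215]],
  ],
)

```text
time: 10.4
ee_pos: [0.5459, 0.0497, 0.1993]
tcp_rot: [-178.5, -2.9, 73.0]
wrist_force: [-0.5, 0.5, -0.1]
opening: 0.0
grasp_force: 0.0
```

Emit:
play_rows(
  steps=[
    [[0, 0, 0, -0.1215], [0, 0, 0, -0.1215], [0, 0, 0, -0.1215], [0, 0, 0, -0.1215], [0, 0, 0, -0.1215]],
  ],
)

```text
time: 10.82
ee_pos: [0.5459, 0.0497, 0.1993]
tcp_rot: [179.5, -3.2, 107.8]
wrist_force: [-0.9, 0.7, 0.4]
opening: -0.0
grasp_force: 0.0
```

Emit:
play_rows(
  steps=[
    [[0, 0, 0, -0.1215], [0, 0, 0, -0.1215], [0, 0, 0, -0.1215], [0, 0, 0, -0.1215], [0, 0, 0, -0.1215]],
  ],
)

```text
time: 11.23
ee_pos: [0.5459, 0.0497, 0.1993]
tcp_rot: [177.8, -2.4, 142.7]
wrist_force: [0.1, 0.1, -1.4]
opening: 0.0003
grasp_force: 0.0
```

Emit:
play_rows(
  steps=[
    [[0, 0, 0, -0.1215], [0, 0, 0, -0.1215], [0, 0, 0, -0.1215], [0, 0, 0, -0.1215], [0, 0, 0, -0.1215]],
  ],
)

```text
time: 11.65
ee_pos: [0.5459, 0.0497, 0.1993]
tcp_rot: [176.8, -0.7, 177.5]
wrist_force: [-0.2, -0.4, -0.3]
opening: 0.0002
grasp_force: 0.0
```

Emit:
play_rows(
  steps=[
    [[0, 0, 0, 0], [0, 0, 0, 0], [0, 0, 0, 0], [0, 0, 0, 0], [0, 0, 0, 0]],
  ],
)

```text
time: 12.07
ee_pos: [0.5459, 0.0497, 0.1993]
tcp_rot: [176.8, -0.7, 177.1]
wrist_force: [-0.8, -0.1, 0.9]
opening: -0.0006
grasp_force: 0.0
```

```bash
python3 d.py .4844 .0098 .084 177; python3 -c "
from workcell import bot
o=bot.get_obs();print(o['q'].round(2),o['qd'].round(2))"
```

```text
tcp [0.5459 0.0497 0.1993] rot [176.84  -0.71 177.08] F [-0.8 -0.1  0.9] open -0.0006 grip 0.0 t 12.0667
tool shift [ 0.058  -0.0493  0.1135]
turn 0.0014
[ 3.53  4.49  5.95 91.82  3.22  6.45] [ 0.09  0.01 -0.02  0.08  0.03 -0.71]
```

Emit:
play_rows(
  steps=[
    [[0.0194, -0.0164, 0, 0], [0.0193, -0.0164, 0, 0], [0.0193, -0.0165, 0, 0], [0, 0, 0.035, 0], [0, 0, 0.035, 0]],
  ],
)

```text
time: 12.48
ee_pos: [0.4856, 0.0065, 0.1288]
tcp_rot: [176.8, -0.4, 177.0]
wrist_force: [0.1, 0.4, -0.6]
opening: -0.0003
grasp_force: 0.0
```

Emit:
play_rows(
  steps=[
    [[0, 0, 0.02, 0], [0, 0, 0.018, 0], [0, 0, 0.005, 0], [0, 0, 0, 0], [0, 0, 0, 0]],
  ],
)

```text
time: 12.9
ee_pos: [0.4848, 0.0097, 0.0854]
tcp_rot: [176.8, -0.7, 177.2]
wrist_force: [0.2, -0.4, 0.3]
opening: -0.0003
grasp_force: 0.0
```

```bash
python3 d.py .4844 .0098 .077 177
```

```text
tcp [0.4848 0.0097 0.0854] rot [176.83  -0.67 177.17] F [ 0.2 -0.4  0.3] open -0.0003 grip 0.0 t 12.9
tool shift [ 0.0003 -0.0004  0.0084]
turn 0.003
```

Emit:
play_rows(
  steps=[
    [[0, 0, 0.0025, 0], [0, 0, 0.0025, 0], [0, 0, 0.0025, 0], [0, 0, 0.001, 0], [0, 0, 0.0, 0]],
  ],
)

```text
time: 13.32
ee_pos: [0.4847, 0.0101, 0.0763]
tcp_rot: [176.8, -0.7, 177.2]
wrist_force: [0.5, -1.3, 1.5]
opening: 0.0003
grasp_force: 0.4
```

Emit:
play_rows(
  steps=[
    [[0, 0, 0.001, 0], [0, 0, 0.001, 0], [0, 0, 0, 0], [0, 0, 0, 0], [0, 0, 0, 0]],
  ],
)

```text
time: 13.73
ee_pos: [0.4845, 0.0102, 0.0741]
tcp_rot: [176.8, -0.7, 177.2]
wrist_force: [1.0, -0.6, 3.3]
opening: 0.0003
grasp_force: 1.1
```

Emit:
play_rows(
  steps=[
    [[0, 0, 0.001, 0], [0, 0, 0.001, 0], [0, 0, 0.001, 0], [0, 0, 0, 0], [0, 0, 0, 0]],
  ],
)

```text
time: 14.15
ee_pos: [0.4841, 0.0105, 0.0708]
tcp_rot: [176.8, -0.7, 177.2]
wrist_force: [1.1, 0.1, 1.1]
opening: -0.0002
grasp_force: 0.6
```

Emit:
play_rows(
  steps=[
    [[0, 0, 0.001, 0], [0, 0, 0.001, 0], [0, 0, 0.001, 0], [0, 0, 0, 0], [0, 0, 0, 0]],
  ],
)

```text
time: 14.57
ee_pos: [0.4843, 0.0105, 0.0691]
tcp_rot: [176.8, -0.7, 177.2]
wrist_force: [-3.8, -1.7, 13.0]
opening: 0.0001
grasp_force: 6.2
```

Emit:
play_rows(
  steps=[
    [[0, 0, 0.001, 0], [0, 0, 0.001, 0], [0, 0, 0.0, 0], [0, 0, 0, 0], [0, 0, 0, 0]],
  ],
)

```text
time: 14.98
ee_pos: [0.4844, 0.0105, 0.0689]
tcp_rot: [176.9, -0.6, 177.2]
wrist_force: [-8.7, -2.8, 27.3]
opening: 0.0001
grasp_force: 13.6
```

Emit:
play_rows(
  steps=[
    [[0, 0, -0.01, 0], [0, 0, -0.025, 0], [0, 0, -0.03, 0], [0, 0, -0.03, 0], [0, 0, 0, 0]],
  ],
)

```text
time: 15.4
ee_pos: [0.4869, 0.0053, 0.1662]
tcp_rot: [176.8, -0.3, 177.2]
wrist_force: [0.8, -0.0, 0.0]
opening: 0.0002
grasp_force: 0.0
```

Emit:
play_rows(
  steps=[
    [[0, 0, 0, 0], [0, 0, 0, 0], [0, 0, 0, 0], [0, 0, 0, 0], [0, 0, 0, 0]],
  ],
  gripper=0.035,
)

```text
time: 15.82
ee_pos: [0.4847, 0.0055, 0.1599]
tcp_rot: [176.8, -0.8, 177.2]
wrist_force: [-0.4, -0.5, 0.6]
opening: 0.0352
grasp_force: 0.0
```

```bash
python3 - <<'E'
from d import *
c=bot.camera("wrist"); cv2.imwrite("pics/w3.png",c["img"])
o=bot.get_obs(); z=R.from_euler("xyz",o["tcp_rot"],degrees=True).apply([0,0,1]); print(z)
t=np.array([.5323,.0073,.097])+.019*z; print(t); rep(*t,177)
p=[.5493,-.0534,-.0522]
print(proj(world(p,[-.068,.06,.069]),c),proj(world(p,[-.068,.06,.077]),c),proj(world(p,[-.02,.06,.1064]),c))
E
```

```text
[-0.01096585  0.05582045 -0.9983806 ]
[0.53209165 0.00836059 0.07803077]
tcp [0.4848 0.0055 0.1601] rot [176.83  -0.78 177.2 ] F [0.3 0.9 0.7] open 0.0351 grip 0.0 t 15.8667
tool shift [-0.0482  0.0007  0.0816]
turn 0.0035
[[281.4186635  213.13966487]] [[282.06240095 216.63701573]] [[284.4123292 298.381347 ]]
```

View pics/w3.png

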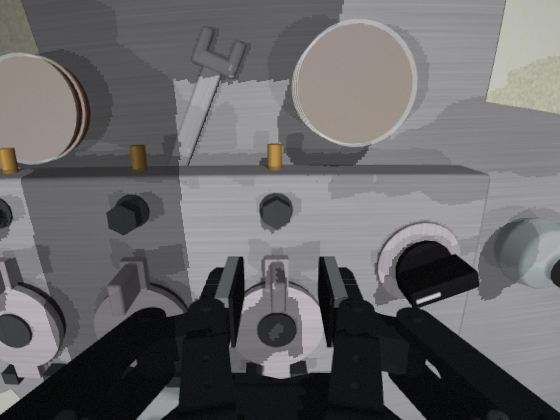

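Emit:
play_rows(
  steps=[
    [[-0.016, -0.0003, 0, 0], [-0.016, -0.0003, 0, 0], [-0.0162, -0.0002, 0, 0], [0, 0, 0.02, 0], [0, 0, 0.02, 0]],
  ],
)

```text
time: 16.28
ee_pos: [0.5341, 0.0044, 0.12]
tcp_rot: [176.8, -0.6, 177.2]
wrist_force: [-0.5, 0.2, -1.2]
opening: 0.0351
grasp_force: 0.0
```

Emit:
play_rows(
  steps=[
    [[0, 0, 0.012, 0], [0, 0, 0.01, 0], [0, 0, 0.01, 0], [0, 0, 0.0, 0], [0, 0, 0, 0]],
  ],
)

```text
time: 16.7
ee_pos: [0.5324, 0.0063, 0.0884]
tcp_rot: [176.8, -0.7, 177.2]
wrist_force: [0.1, 0.6, 0.6]
opening: 0.0349
grasp_force: 0.0
```

```bash
python3 - <<'E'
from d import *
c=bot.camera("wrist"); cv2.imwrite("pics/w4.png",cv2.resize(c["img"][150:420,140:420],None,fx=2,fy=2))
rep(.5321,.0075,.078,177)
E
```

```text
tcp [0.5328 0.0063 0.0891] rot [176.83  -0.66 177.2 ] F [ 0.6 -0.   1. ] open 0.0349 grip 0.0 t 16.75
tool shift [0.0006 0.0006 0.0111]
turn 0.0035
```

View pics/w4.png

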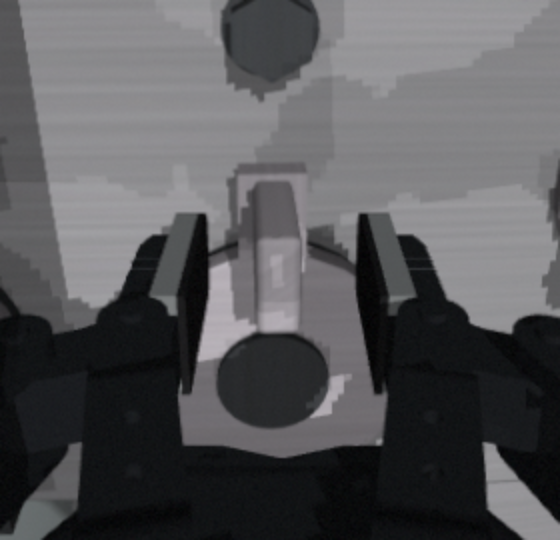

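Emit:
play_rows(
  steps=[
    [[0, 0, 0.005, 0], [0, 0, 0.005, 0], [0, 0, 0, 0], [0, 0, 0, 0], [0, 0, 0, 0]],
  ],
)

```text
time: 17.17
ee_pos: [0.5325, 0.0068, 0.0784]
tcp_rot: [176.8, -0.7, 177.2]
wrist_force: [0.2, -0.6, -0.1]
opening: 0.035
grasp_force: 0.0
```

Emit:
play_rows(
  steps=[
    [[0, 0, 0, 0], [0, 0, 0, 0], [0, 0, 0, 0], [0, 0, 0, 0], [0, 0, 0, 0]],
  ],
  gripper=0,
  squeeze=30,
)

```text
time: 17.58
ee_pos: [0.5326, 0.0056, 0.0786]
tcp_rot: [177.0, -0.7, 177.1]
wrist_force: [-1.1, -5.6, 2.5]
opening: 0.0103
grasp_force: 32.9
```

Emit:
play_rows(
  steps=[
    [[0, 0, 0, 0], [0, 0, 0, 0], [0, 0, 0, 0], [0, 0, 0, 0], [0, 0, 0, 0]],
  ],
)

```text
time: 18.0
ee_pos: [0.5325, 0.0055, 0.0786]
tcp_rot: [177.0, -0.7, 177.1]
wrist_force: [-1.7, -5.7, 2.0]
opening: 0.0099
grasp_force: 32.9
```

```bash
python3 - <<'E'
from d import *
rep()
# arc: tool shifts for grip point steps about the hinge, from the tab now
o=bot.get_obs(); e=R.from_euler("xyz",o["tcp_rot"],degrees=True)
h=np.array([np.cos(-.0522),np.sin(-.0522)])
r=np.hypot(98,29)/1e3; a0=np.arctan2(29,98)
prev=0
for a in np.arange(0,.96,.05):
    d=np.array([*(h*r*(np.cos(a0)-np.cos(a0+a))),r*(np.sin(a0+a)-np.sin(a0))])
    print(round(a,2),e.inv().apply(d-prev).round(4)); prev=d
E
```

```text
tcp [0.5325 0.0055 0.0786] rot [177.    -0.69 177.14] F [-1.7 -5.7  2. ] open 0.0099 grip 32.90078660618747 t 18.0
0.0 [0. 0. 0.]
0.05 [-0.0015  0.0003 -0.0049]
0.1 [-0.0018  0.0002 -0.0048]
0.15 [-0.002   0.0002 -0.0047]
0.2 [-0.0022  0.0002 -0.0046]
0.25 [-0.0025  0.0002 -0.0045]
0.3 [-0.0027  0.0002 -0.0043]
0.35 [-0.0029  0.0002 -0.0042]
0.4 [-0.0031  0.0002 -0.0041]
0.45 [-0.0033  0.0002 -0.0039]
0.5 [-0.0035  0.0002 -0.0037]
0.55 [-0.0037  0.0002 -0.0036]
0.6 [-0.0038  0.0002 -0.0034]
0.65 [-0.004   0.0002 -0.0032]
0.7 [-0.0042  0.0001 -0.003 ]
0.75 [-0.0043  0.0001 -0.0028]
0.8 [-0.0044  0.0001 -0.0025]
0.85 [-0.0046  0.0001 -0.0023]
0.9 [-0.0047  0.0001 -0.0021]
0.95 [-0.0048  0.0001 -0.0018]
```

Emit:
play_rows(
  steps=[
    [[-0.0015, -0.0005, -0.0049, 0], [-0.0018, 0.0002, -0.0048, 0], [-0.002, 0.0002, -0.0047, 0], [-0.0022, 0.0002, -0.0046, 0], [-0.0025, 0.0002, -0.0045, 0]],
  ],
)

```text
time: 18.42
ee_pos: [0.5427, 0.0049, 0.1021]
tcp_rot: [176.9, -0.7, 177.2]
wrist_force: [-1.0, -3.5, -3.8]
opening: 0.01
grasp_force: 32.2
```

Emit:
play_rows(
  steps=[
    [[-0.0027, 0.0002, -0.0043, 0], [-0.0029, 0.0002, -0.0042, 0], [-0.0031, 0.0002, -0.0041, 0], [-0.0033, 0.0002, -0.0039, 0], [-0.0035, 0.0002, -0.0037, 0]],
  ],
)

```text
time: 18.83
ee_pos: [0.5586, 0.0041, 0.1223]
tcp_rot: [176.9, -0.7, 177.2]
wrist_force: [-1.8, -5.4, -2.9]
opening: 0.01
grasp_force: 30.6
```

Lifting well with small forces; continue to about 0.85 rad.

Emit:
play_rows(
  steps=[
    [[-0.0037, 0.0002, -0.0036, 0], [-0.0038, 0.0002, -0.0034, 0], [-0.004, 0.0002, -0.0032, 0], [-0.0042, 0.0001, -0.003, 0], [-0.0043, 0.0001, -0.0028, 0]],
  ],
)

```text
time: 19.25
ee_pos: [0.5788, 0.003, 0.1381]
tcp_rot: [176.9, -0.7, 177.2]
wrist_force: [-2.7, -4.5, -2.6]
opening: 0.0101
grasp_force: 29.4
```

Emit:
play_rows(
  steps=[
    [[-0.0044, 0, -0.0025, 0], [-0.0046, 0, -0.0023, 0], [0, 0, 0, 0], [0, 0, 0, 0], [0, 0, 0, 0]],
  ],
)

```text
time: 19.67
ee_pos: [0.5878, 0.0026, 0.1429]
tcp_rot: [176.8, -0.7, 177.2]
wrist_force: [-2.3, -4.7, 0.4]
opening: 0.0098
grasp_force: 29.7
```

```bash
python3 d.py; python3 - <<'E'
from workcell import bot
import cv2
c=bot.camera("side")["img"][150:330,180:400]; cv2.imwrite("pics/s2.png",cv2.resize(c,None,fx=3,fy=3))
E
```

```text
tcp [0.5878 0.0026 0.1429] rot [176.85  -0.67 177.2 ] F [-2.3 -4.7  0.4] open 0.0098 grip 29.67462618020363 t 19.6667
```

View pics/s2.png

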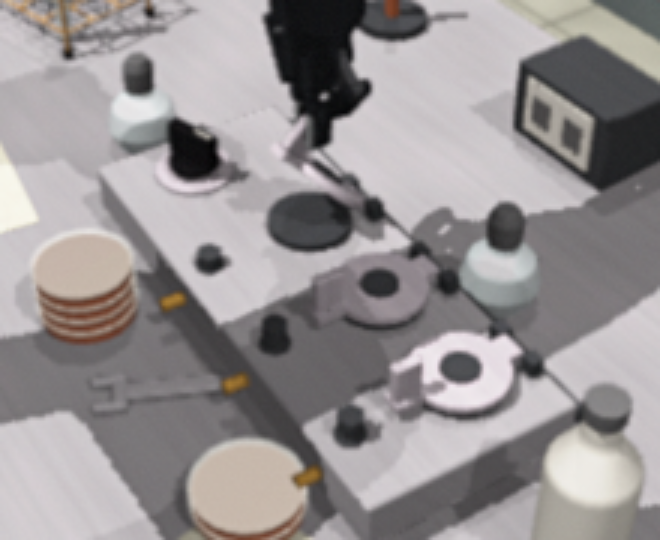

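Cap 1 is held well open (~0.85 rad, tab at (295,140) in the fingers), bolt 1 is sunk at (210,258), the knob is turned, the other caps are shut and the bystanders are in place.

```bash
python3 -c "
from workcell import bot
print(bot.job_done())"
```

```text
the job is handed in; nothing more can be done
None
```

I vented the manifold (knob pushed down and turned about 1.24 rad), found bolt 1 to be the loose one (sank about 8 mm), and handed the job in with cap 1 held open at roughly 0.85 rad; the final picture shows caps 2 and 3 shut and the bystanders in place, but the hand-in returned no verdict.

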